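Stow the hex keys and latch the drawer

TASK

Put the red hex key set into the open blue-fronted drawer on the bench, then push the drawer in all the way until its push-push latch catches. Let go and make sure the drawer stays shut; do not knock over the jar with the red lid.

Things in the scene. Friction and masses are not known exactly. Their poses are not given: they have to be found in the camera images.
- key_set (a point): the hex key set: red plastic holder with grey steel keys along its top, 28 mm wide (x) x 75 mm long (y), 16 mm high (20 with the keys), about 0.1 kg, loose, lying flat on the bench away from the drawer. This point is the centre of its underside, z up. Pinch it across its 28 mm width.
- tray_floor (a point): point on the grey tray's floor, 10 mm above the bench, mid-width, 50 mm behind the inner face of the blue drawer front; moves with it. x points into the cabinet (shutting direction). Front: 12 mm thick, 156 wide, top 60 mm above the bench; its outer face, to push on, is 62 mm from here towards -x. Tray: 132 mm wide inside, walls to 44 mm. The cabinet covers it from (joint - 48 mm) on the +x side.
- drawer (a joint): m the drawer is out of its fixed grey cabinet (62 mm high): starts near 0.10, max 0.112; friction 1 N, from 0.035 inwards a spring pushes back with 3 to 5 N. Pressed to the stop (below 0.002) and let go it comes back to 0.010 and is latched (12 mm gap behind the front is normal); let go sooner, it springs out past 0.03; pressing a latched drawer to the stop again releases it.
- screw_jar: bystander: clear jar with a red lid, 64 mm across, 88 mm tall, standing loose on the bench; origin at the centre of its underside, z up. (A yellow tape measure and red-handled pliers also lie about; they have no part in the job.)
Not all that is in view belongs to the job. Several things look just like the part that bears key_set: the one meant starts farthest to the robot's left.

How it is judged:
On the way, in this order (a step that is already met when the one before it is completed fails the run):
1. the hex key set lies in the drawer's tray (x of key_set in the frame of tray_floor between -0.05 and 0.067 m and y of key_set in the frame of tray_floor between -0.066 and 0.066 m and z of key_set in the frame of tray_floor below 0.025 m), for 0.2 s.
2. the drawer is pushed in (value of joint drawer below 0.016 m), for 0.1 s.
At the end, for the whole second after the job is handed in: The drawer stays shut by its latch, less than 16 mm out, with the hex key set inside its tray (its underside's centre within the tray walls and less than 25 mm above the tray floor) (all of step 1 and value of joint drawer below 0.016 m); the robot touches nothing.
It fails at once if the jar with the red lid is knocked over (tilted more than about 35 degrees) (angle between screw_jar's own z axis and vertical above 0.6 rad).
It also fails if it takes over 54 s, if anything falls off the work surface, if the arm or the gripper's body presses on something with over 40 N, if the wrist force passes 120 N, or if a joint passes its speed limit or range.

ROBOT

A 7-joint arm with a two-finger parallel gripper is mounted at the origin on a cart in front of the work surface, level with it; the furniture and walls round the work are solid. World frame = base frame: x ahead of the robot, y to its left, z up, the work surface at z = 0. Lengths are in m, angles in rad, forces in N, time in s.
With the tool pointing down it reaches from about 0.35 to 0.9 m from the base axis. Payload 7.2 kg.
Tool frame: the origin (TCP) lies on the centre line of the jaws, within the pads' length; the fingertips stand r.tip_extent ahead of it and the grasp point (between the pads) lies 8 mm behind it (r.tip_extent is the distance from the TCP to the fingertips, in m); z points along the fingers, y is the line along which they close (so a half turn about z gives the same grasp; the last joint's range is limited). The gripper opens to 88 mm and grips with 3 to 60 N. Pads are 20 mm wide; open, the fingers measure 115 mm over their backs; the gripper's body (75 mm by 178 mm) begins 61 mm behind the grasp point.
Start: joints at [1.186, 0.411, -0.013, 1.596, 0.006, 1.134, -0.082], TCP at [0.195, -0.594, 0.234] pointing down, gripper open.
Joint ranges: [-2.95, 2.95], [-0.29, 1.99], [-1.47, 1.44], [0.14, 2.54], [-1.03, 4.17], [0.13, 1.85], [-2.86, 2.86]. Speed limits (rad/s): [2.39, 2.39, 3.01, 3.01, 3.14, 3.14, 3.14].

INTERFACE

Orientations are given as a unit quaternion [w, x, y, z].
In Python, from workcell import get_state, optics, workorder, r gives the robot as it stands.
- The arm moves only by the shell command python3 -m handwheel 'ROWS' [OPENING] [FORCE]. ROWS is JSON, a list of rows, each an object of numbers: "tx", "ty", "tz": the shift along the tool's x, y, z in mm; "roll": the turn about the tool's z in rad. A call has 1 to 12 rows; each row is the pose to reach, as a shift and turn from the pose commanded when the call began, along the tool's axes at that moment; what a row does not reach only later rows make up. A row lasts 1/8 s, in which the tool goes at most 62.5 mm and 10.7 degrees, less where a joint would pass 70% of its speed; a pose out of reach is approached as far as the arm can. A call with a gripper value outside its range is refused whole. OPENING is the opening in per cent of the stroke, from 0 (shut) to 100 (fully open), set as the call begins (- or left out, the last holds). The fingers move at their own pace and stop on an object; FORCE is the grip in N (left out, the last holds). Time passes only in rows, so rows that repeat a pose let the fingers close. It gives the time, the measured TCP pose, the force, the opening and the grip force at its end, in the units of the state.
- get_state(): the state, without advancing time (a new reading comes with each control period).
- optics.grab_frame(name): name is "scene" or "top" or "wrist"; returns a dict with "pixels" (480x640x3 uint8, red, green, blue), "fov_y" (degrees; the focal length in pixels is half the picture's height over the tangent of half this angle, whatever the lens; pixels are square), "cx", "cy" (the principal point, pixels), "R" (3x3) and "t" (3): a world point X has camera coordinates R X + t; the wrist camera has in their place "T_tool_cam" (4x4, takes a point from camera to tool coordinates, whose origin is the TCP and whose axes are the flange's). Camera axes: x right, y down, z forward; pixel columns grow to the right and rows downward; lengths in m; the calibration is good to about 2 mm. A picture is of the moment at which its call begins: read the wrist's pose just before it. There is no depth.
- workorder.job_done(): hands the job in; it is judged then, once.
The state is a dict: "clock": time; "joint_positions": joint angles; "qd": joint speeds; "effort": joint torques, N m; "tcp_pos": TCP position; "orientation": TCP orientation; "force": force on the tool from outside, world axes, zero at the start; "ft_torque": the same for the moment, N m; "grip_width": finger opening in m; "finger_force": force on a finger pad.
Only numpy, scipy, OpenCV 4.12 (cv2) and the standard library are available. Lean on these libraries where they do the work, as an engineer would, in place of code of your own. Each camera call takes 0.05 s, during which the arm holds its last target. There are 200 camera calls.

## Working session

There is one attempt and no reset: what is moved stays moved. The work goes in short steps, Python scripts to look and compute and a shell command to move; the robot and the scene stay as the last step left them, time stands still between calls to the robot, and variables do not carry over. Pictures are saved under pics/ and viewed, at most 10 in all, crops included, and the job is handed in when it is done.

```bash
mkdir -p pics; python3 - <<'E'
from workcell import get_state, optics, r
import cv2
s=get_state(); print({k:s[k] for k in("clock","tcp_pos","orientation","grip_width")}, r.tip_extent)
for n in("scene","top"):
    f=optics.grab_frame(n); cv2.imwrite(f"pics/{n}0.png",f["pixels"][:,:,::-1]); print(n,f["fov_y"],f["cx"],f["cy"],f["R"],f["t"])
E
```

```text
{'clock': 0.0, 'tcp_pos': array([ 0.19451158, -0.59343174,  0.23279836]), 'orientation': array([-8.00083663e-04,  9.87475515e-01,  1.57770189e-01, -1.85548543e-04]), 'grip_width': 0.08746995780739994} 0.011
scene 51.69558153664481 316.2427670360317 235.76516296164024 [[-0.73006521 -0.68322644  0.01436768]
 [-0.49868873  0.51826597 -0.69477329]
 [ 0.4672412  -0.5143948  -0.71908528]] [0.40780065 0.29950198 0.90330233]
top 49.44756266130487 318.394672895173 240.7515954225053 [[-0.0077363  -0.99996426  0.00341139]
 [-0.97508426  0.00678737 -0.22173095]
 [ 0.22169987 -0.00504177 -0.97510192]] [0.00499165 0.54914234 1.14164562]
```

View pics/top0.png

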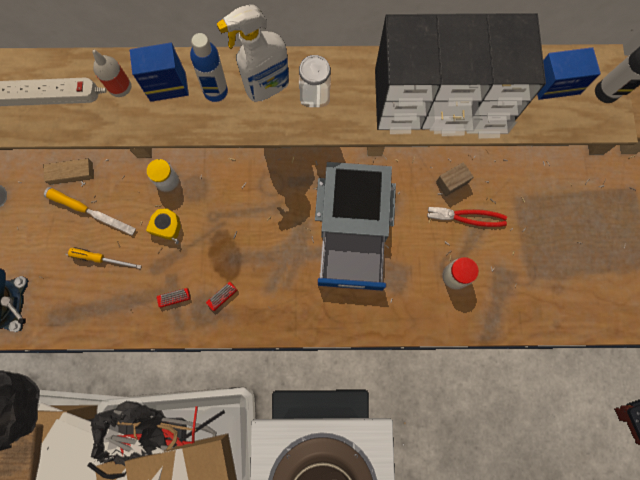

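View pics/scene0.png

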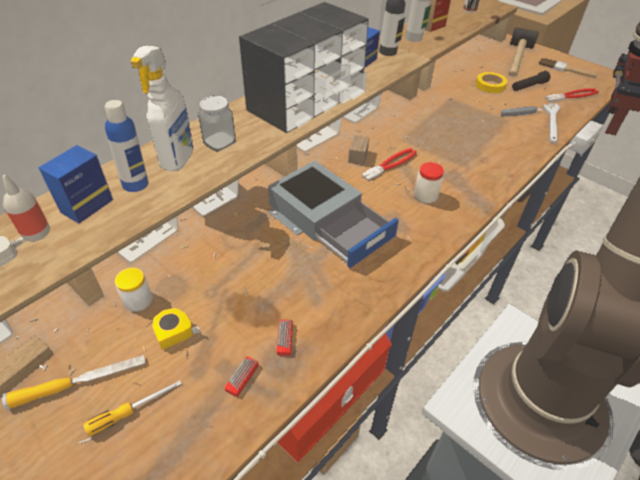

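Candidates: two red key sets, top view (174,298) and (222,297), scene view (242,375) and (285,337). In the top view, image left is +y, so the one at top (174,298) is farthest left. It is the one meant. The drawer is at about (352,262) and the jar at (462,272), right of the drawer.

```bash
cat > h.py <<'E'
import numpy as np, cv2
from workcell import get_state, optics, r
def K(f): return 240/np.tan(np.radians(f["fov_y"]/2))
def cast(f,uv,z):
    R,t=np.array(f["R"]),np.array(f["t"]); k=K(f)
    d=R.T@np.array([(uv[0]-f["cx"])/k,(uv[1]-f["cy"])/k,1]); c=-R.T@t
    return c+d*(z-c[2])/d[2]
def proj(f,X):
    p=np.array(f["R"])@X+f["t"]; return p[:2]/p[2]*K(f)+[f["cx"],f["cy"]]
def red(im):
    h=cv2.cvtColor(im,cv2.COLOR_RGB2HSV)
    return (((h[...,0]<8)|(h[...,0]>172))&(h[...,1]>150)&(h[...,2]>80)).astype(np.uint8)*255
def blue(im):
    h=cv2.cvtColor(im,cv2.COLOR_RGB2HSV)
    return ((h[...,0]>100)&(h[...,0]<125)&(h[...,1]>150)&(h[...,2]>60)).astype(np.uint8)*255
def blobs(m,a=40):
    m=cv2.morphologyEx(m,cv2.MORPH_CLOSE,np.ones((5,5)))
    return [c for c in cv2.findContours(m,cv2.RETR_EXTERNAL,cv2.CHAIN_APPROX_NONE)[0] if cv2.contourArea(c)>a]
E
python3 - <<'E'
from h import *
np.set_printoptions(precision=4,suppress=True)
for n in("top","scene"):
    f=optics.grab_frame(n); im=f["pixels"]
    if n=="top": cv2.imwrite("pics/crop1.png",cv2.resize(im[270:320,140:260],None,fx=6,fy=6,interpolation=2)[:,:,::-1])
    for nm,m,z in(("red",red(im),.010),("blue",blue(im),.06)):
        for c in blobs(m):
            P=np.array([cast(f,p,z)[:2] for p in c[:,0]],np.float32)
            rc=cv2.minAreaRect(P)
            x=np.array(rc[0])
            if .2<x[0]<.9: print(n,nm,c[:,0].mean(0),"ctr",x,"size",rc[1],"ang",rc[2], "box",cv2.boxPoints(rc).round(3).tolist())
    if n=="top":
        print("lid",cast(f,(464,271),.088))
E
```

```text
top red [173.3366 299.1089] ctr [0.4267 0.3438] size (0.03037589229643345, 0.07598085701465607) ang 14.406228065490723 box [[0.4020000100135803, 0.37700000405311584], [0.42100000381469727, 0.30300000309944153], [0.45100000500679016, 0.3109999895095825], [0.4320000112056732, 0.3840000033378601]]
top red [222.4831 297.2247] ctr [0.4292 0.2302] size (0.030356982722878456, 0.07550554722547531) ang 41.112613677978516 box [[0.3930000066757202, 0.24899999797344208], [0.4429999887943268, 0.19200000166893005], [0.4650000035762787, 0.21199999749660492], [0.41600000858306885, 0.26899999380111694]]
top red [464.3699 270.1644] ctr [ 0.4866 -0.3462] size (0.06083287298679352, 0.06304267048835754) ang 42.61983108520508 box [[0.4429999887943268, -0.3440000116825104], [0.4860000014305115, -0.38999998569488525], [0.5299999713897705, -0.3490000069141388], [0.4880000054836273, -0.3019999861717224]]
top red [480.2185 217.5714] ctr [ 0.6151 -0.3938] size (0.1272718757390976, 0.04039052128791809) ang 89.6070327758789 box [[0.593999981880188, -0.4569999873638153], [0.6349999904632568, -0.4580000042915344], 
[... 1509 characters left out ...]
0.460999995470047], [0.5619999766349792, -0.4259999990463257], [0.5189999938011169, -0.36399999260902405]]
scene red [398.4324 158.1757] ctr [ 0.6127 -0.3939] size (0.12907366454601288, 0.04280475899577141) ang 84.62742614746094 box [[0.5849999785423279, -0.4560000002384186], [0.628000020980835, -0.46000000834465027], [0.6399999856948853, -0.3319999873638153], [0.597000002861023, -0.328000009059906]]
scene red [580.5588  92.6618] ctr [ 0.391  -1.1072] size (0.128241166472435, 0.0449688620865345) ang 58.43317794799805 box [[0.33799999952316284, -1.149999976158142], [0.37700000405311584, -1.1740000247955322], [0.4440000057220459, -1.0640000104904175], [0.4050000011920929, -1.0410000085830688]]
```

View pics/crop1.png

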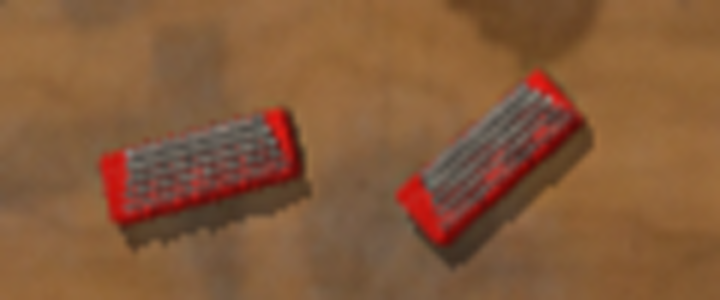

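The crop shows both sets. The left one, at crop (200,165), is top (174,298), and the right one is at crop (490,160). I'll grasp the left one, centred at (0.4265, 0.3445) with its width axis at 14.8° yaw.

```bash
cat >> h.py <<'E'
from scipy.spatial.transform import Rotation as Ro
def go(x,y,z,yaw_deg):
    s=get_state(); q=s["orientation"]; R=Ro.from_quat([q[1],q[2],q[3],q[0]]).as_matrix()
    d=R.T@(np.array([x,y,z])-s["tcp_pos"])*1000
    yw=np.degrees(np.arctan2(R[1,1],R[0,1])); dy=(yaw_deg-yw+90)%180-90
    print("tcp",s["tcp_pos"].round(4),"yaw",yw.round(2),"force",np.round(s["force"],1),"tilt",R[2].round(4),"grip",round(s["grip_width"],4)); print("-> t",d.round(1),"roll",round(-np.radians(dy),4))
E
python3 -m handwheel '[{"tx":40,"ty":-28,"roll":-0.1},{"tx":90,"ty":-63,"roll":-0.2},{"tx":140,"ty":-98,"roll":-0.3},{"tx":190,"ty":-133,"roll":-0.4},{"tx":240,"ty":-168,"roll":-0.5},{"tx":290,"ty":-203,"roll":-0.6},{"tx":330,"ty":-232,"roll":-0.7},{"tx":350,"ty":-246,"roll":-0.75},{"tx":350,"ty":-246,"roll":-0.75}]' 100
python3 -c "
from h import *
go(.4265,.3445,.2,14.8)"
```

```text
tcp [ 0.1946 -0.5936  0.2331] yaw -71.85 force [ 0.3 -0.  -0.5] tilt [-1.e-04 -9.e-04 -1.e+00] grip 0.0882
-> t [ 512.7 -819.2   33.9] roll -1.5123schema error: expected keys tx, ty, tz, roll
```

```bash
python3 -m handwheel '[{"tx":40,"ty":-28,"tz":0,"roll":-0.1},{"tx":90,"ty":-63,"tz":0,"roll":-0.2},{"tx":140,"ty":-98,"tz":0,"roll":-0.3},{"tx":190,"ty":-133,"tz":0,"roll":-0.4},{"tx":240,"ty":-168,"tz":0,"roll":-0.5},{"tx":290,"ty":-203,"tz":0,"roll":-0.6},{"tx":330,"ty":-232,"tz":0,"roll":-0.7},{"tx":350,"ty":-246,"tz":0,"roll":-0.75},{"tx":350,"ty":-246,"tz":0,"roll":-0.75}]' 100
python3 -c "
from h import *
go(.4265,.3445,.2,14.8)"
```

```text
clock: 1.32
tcp_pos: [0.4512, -0.2503, 0.2335]
orientation: [-0.0, 0.861, 0.509, 0.0]
force: [-0.4, -0.9, -1.2]
grip_width: 0.088
finger_force: 0.0
tcp [ 0.4512 -0.2503  0.2335] yaw -28.76 force [-0.4 -0.9 -1.2] tilt [ 1.e-04 -2.e-04 -1.e+00] grip 0.088
-> t [ 509.5 -307.9   33.6] roll -0.7603
```

```bash
python3 -m handwheel '[{"tx":35,"ty":-21,"tz":0,"roll":-0.08},{"tx":85,"ty":-51,"tz":0,"roll":-0.16},{"tx":135,"ty":-82,"tz":5,"roll":-0.24},{"tx":185,"ty":-112,"tz":10,"roll":-0.32},{"tx":235,"ty":-142,"tz":20,"roll":-0.4},{"tx":285,"ty":-172,"tz":30,"roll":-0.48},{"tx":335,"ty":-202,"tz":40,"roll":-0.56},{"tx":385,"ty":-233,"tz":55,"roll":-0.64},{"tx":435,"ty":-263,"tz":70,"roll":-0.72},{"tx":480,"ty":-290,"tz":80,"roll":-0.76},{"tx":509.5,"ty":-308,"tz":85,"roll":-0.76},{"tx":509.5,"ty":-308,"tz":85,"roll":-0.76}]'
python3 - <<'E'
from h import *
np.set_printoptions(precision=4,suppress=True)
s=get_state(); q=s["orientation"]; p=s["tcp_pos"]
f=optics.grab_frame("wrist")
T=np.eye(4);T[:3,:3]=Ro.from_quat([q[1],q[2],q[3],q[0]]).as_matrix();T[:3,3]=p
W=np.linalg.inv(T@np.array(f["T_tool_cam"])); f["R"],f["t"]=W[:3,:3],W[:3,3]
cv2.imwrite("pics/w1.png",f["pixels"][:,:,::-1])
for c in blobs(red(f["pixels"]),300):
    P=np.array([cast(f,x,.012)[:2] for x in c[:,0]],np.float32); rc=cv2.minAreaRect(P); print(c[:,0].mean(0),rc)
go(.4265,.3445,.013,14.8)
E
```

```text
clock: 2.82
tcp_pos: [0.4273, 0.3443, 0.1477]
orientation: [-0.0, 0.611, 0.792, -0.0]
force: [-0.2, -0.9, 0.5]
grip_width: 0.0878
finger_force: 0.0
[282.9703 342.1949] ((0.42159605026245117, 0.24052856862545013), (0.03177288919687271, 0.06015679985284805), 41.634525299072266)
[319.7433 224.341 ] ((0.42550596594810486, 0.34535181522369385), (0.02834295853972435, 0.07592011988162994), 14.720632553100586)
[140.9534  80.2073] ((0.2889057993888855, 0.41689619421958923), (0.019779236987233162, 0.04500199481844902), 88.1846694946289)
[136.6714  37.3143] ((0.2782670259475708, 0.4374380111694336), (0.019634148105978966, 0.011065632104873657), 21.47401237487793)
tcp [0.4278 0.3425 0.1478] yaw 14.57 force [ 0.4 -1.3 -0.4] tilt [-0.0013 -0.0012 -1.    ] grip 0.0875
-> t [  2.4  -0.6 134.8] roll -0.004
```

View pics/w1.png

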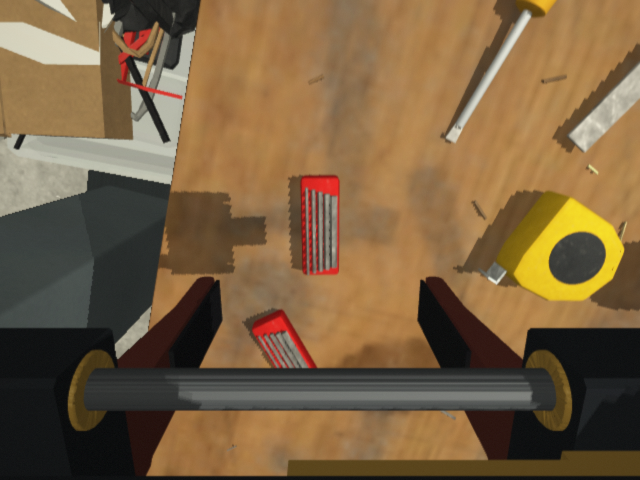

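The wrist view shows the target set at (320,224), squarely aligned between the jaws. The look-alike is at (283,342). All measurements agree, so I'll descend and grip.

```bash
python3 -m handwheel '[{"tx":2,"ty":-1,"tz":30,"roll":0},{"tx":2,"ty":-1,"tz":75,"roll":0},{"tx":2,"ty":-1,"tz":110,"roll":0},{"tx":2,"ty":-1,"tz":126,"roll":0},{"tx":2,"ty":-1,"tz":134,"roll":0},{"tx":2,"ty":-1,"tz":134,"roll":0},{"tx":2,"ty":-1,"tz":134,"roll":0}]'
python3 -m handwheel '[{"tx":0,"ty":0,"tz":0,"roll":0},{"tx":0,"ty":0,"tz":0,"roll":0},{"tx":0,"ty":0,"tz":0,"roll":0},{"tx":0,"ty":0,"tz":0,"roll":0},{"tx":0,"ty":0,"tz":0,"roll":0},{"tx":0,"ty":0,"tz":0,"roll":0}]' 15 25
python3 -m handwheel '[{"tx":0,"ty":0,"tz":-20,"roll":0},{"tx":0,"ty":0,"tz":-60,"roll":0},{"tx":0,"ty":0,"tz":-110,"roll":0},{"tx":0,"ty":0,"tz":-140,"roll":0},{"tx":0,"ty":0,"tz":-140,"roll":0}]'
python3 - <<'E'
from h import *
f=optics.grab_frame("top"); im=f["pixels"]
cv2.imwrite("pics/t2.png",np.hstack([cv2.resize(im[150:310,290:410],None,fx=3,fy=3,interpolation=2),cv2.resize(im[230:310,130:250],None,fx=3,fy=6,interpolation=2)])[:,:,::-1])
h=cv2.cvtColor(im,cv2.COLOR_RGB2HSV)
for u in(330,352,375):
    print(u,[(v,h[v,u].tolist()) for v in range(274,296)])
go(.507,-.078,.16,-4.8)
E
```

```text
clock: 3.75
tcp_pos: [0.4262, 0.3459, 0.0157]
orientation: [0.0, 0.611, 0.792, 0.001]
force: [0.0, -0.9, -0.3]
grip_width: 0.0876
finger_force: 0.0
clock: 4.5
tcp_pos: [0.4254, 0.3454, 0.0146]
orientation: [-0.0, 0.611, 0.792, -0.0]
force: [2.1, 0.7, -0.1]
grip_width: 0.0312
finger_force: 0.9
clock: 5.12
tcp_pos: [0.4264, 0.3466, 0.158]
orientation: [0.001, 0.611, 0.792, 0.002]
force: [-0.0, -0.4, -3.0]
grip_width: 0.0277
finger_force: 25.0
330 [(274, [4, 17, 119]), (275, [8, 17, 118]), (276, [7, 19, 119]), (277, [8, 26, 120]), (278, [112, 56, 101]), (279, [107, 177, 124]), (280, [106, 189, 131]), (281, [106, 189, 127]), (282, [106, 187, 117]), (283, [106, 190, 82]), (284, [106, 192, 61]), (285, [106, 200, 60]), (286, [113, 81, 57]), (287, [13, 133, 90]), (288, [15, 160, 99]), (289, [15, 151, 96]), (290, [16, 158, 92]), (291, [15, 157, 91]), (292, [15, 155, 94]), (293, [15, 159, 98]), (294, [15, 152, 99]), (295, [14, 150, 102])]
352 [(274, [9, 16, 115]), (275, [5, 13, 116]), (276, [4, 17, 118]), (277, [4, 18, 116]), (278, [5, 23, 121]), (279, [5, 23, 121]), (280, [111, 102, 117]), (2
[... 281 characters left out ...]
6, 93]), (294, [14, 154, 96]), (295, [14, 149, 96])]
375 [(274, [11, 18, 115]), (275, [13, 16, 115]), (276, [13, 16, 114]), (277, [8, 18, 115]), (278, [8, 18, 114]), (279, [8, 18, 115]), (280, [9, 22, 117]), (281, [175, 15, 100]), (282, [109, 132, 114]), (283, [106, 190, 125]), (284, [106, 190, 125]), (285, [106, 187, 124]), (286, [106, 190, 98]), (287, [106, 195, 68]), (288, [106, 208, 60]), (289, [111, 149, 60]), (290, [11, 118, 91]), (291, [14, 146, 105]), (292, [14, 147, 104]), (293, [14, 149, 103]), (294, [14, 158, 100]), (295, [14, 157, 99])]
tcp [0.4259 0.3456 0.1561] yaw 14.66 force [ 0.3  0.4 -2.1] tilt [ 4.0e-04  2.5e-03 -1.0e+00] grip 0.0279
-> t [-430.3  -28.7   -4.1] roll 0.3396
```

View pics/t2.png

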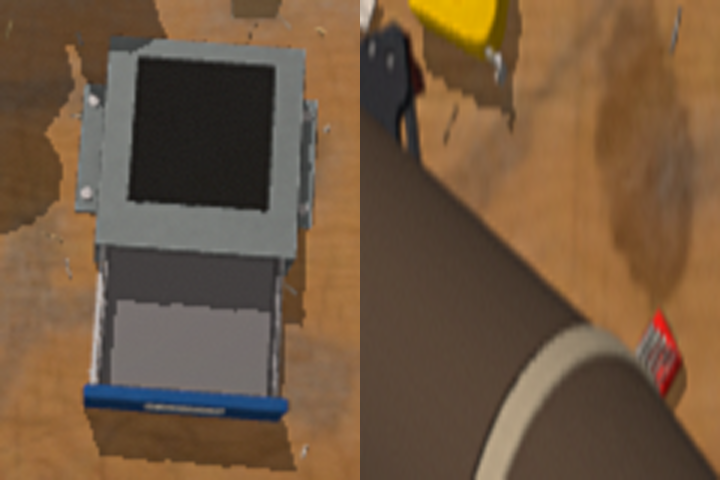

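The top view shows the drawer open with an empty tray. The front's inner top edge runs from (330,278.6) to (375,281.9). The grip is 27.7 mm wide and holding at 25 N.

```bash
python3 - <<'E'
from h import *
f=optics.grab_frame("top")
a=cast(f,(330,278.4),.06)[:2];b=cast(f,(375,281.8),.06)[:2]; m=cast(f,(352,280.1),.06)[:2]
d=(a-b)/np.linalg.norm(a-b); n=np.array([d[1],-d[0]]); yaw=np.degrees(np.arctan2(n[1],n[0]))
c=np.array(cv2.minAreaRect(blobs(blue(f["pixels"])[240:])[0])[0])+[0,240] if 0 else None
M=blue(f["pixels"]); ys,xs=np.nonzero(M[270:295,300:400]); ul,ur=xs.min()+300,xs.max()+300
L,Rr=cast(f,(ul,281),.06)[:2],cast(f,(ur,285),.06)[:2]
mid=(L+Rr)/2; mid=a+d*((mid-a)@d); print("yaw",yaw,"width",np.linalg.norm(L-Rr),"inner mid",mid,"tray",mid+n*.05, "outer",mid-n*.012)
t=mid+n*.05
# cabinet front edge top z=.062: crop (200,252)/3+(290,150)
e=cast(f,(290+200/3,150+252/3),.062)[:2]; print("cab edge from tray",(e-t)@n)
go(t[0],t[1],.16,yaw)
E
```

```text
yaw -4.774228693575542 width 0.15229544807365566 inner mid [ 0.45742529 -0.07397407] tray [ 0.50725181 -0.07813555] outer [ 0.44546693 -0.07297532]
cab edge from tray 0.05784784218151135
tcp [0.4255 0.345  0.1548] yaw 14.66 force [-0.1 -0.  -2.1] tilt [-4.e-04  5.e-04 -1.e+00] grip 0.0278
-> t [-430.1  -27.9   -5. ] roll 0.3391
```

```bash
python3 -m handwheel '[{"tx":-20,"ty":-1,"tz":0,"roll":0.02},{"tx":-60,"ty":-4,"tz":0,"roll":0.05},{"tx":-105,"ty":-7,"tz":0,"roll":0.09},{"tx":-150,"ty":-10,"tz":0,"roll":0.12},{"tx":-195,"ty":-13,"tz":0,"roll":0.16},{"tx":-240,"ty":-16,"tz":0,"roll":0.2},{"tx":-285,"ty":-19,"tz":0,"roll":0.24},{"tx":-330,"ty":-22,"tz":0,"roll":0.28},{"tx":-375,"ty":-25,"tz":0,"roll":0.31},{"tx":-410,"ty":-27,"tz":0,"roll":0.339},{"tx":-430,"ty":-28,"tz":0,"roll":0.339},{"tx":-430,"ty":-28,"tz":0,"roll":0.339}]'
python3 - <<'E'
from h import *
go(.506,-.078,.027,-4.8)
f=optics.grab_frame("wrist"); g=optics.grab_frame("scene")
cv2.imwrite("pics/w3.png",np.hstack([cv2.resize(f["pixels"],(400,300)),cv2.resize(g["pixels"][100:340,200:520],(400,300))])[:,:,::-1])
E
```

```text
clock: 6.72
tcp_pos: [0.506, -0.0802, 0.1534]
orientation: [-0.001, 0.737, 0.675, -0.001]
force: [-0.8, 0.9, -2.1]
grip_width: 0.0278
finger_force: 25.0
tcp [ 0.506  -0.0802  0.1534] yaw -5.02 force [-0.8  0.9 -2.1] tilt [-3.0e-04 -2.5e-03 -1.0e+00] grip 0.0278
-> t [2.200e+00 1.000e-01 1.264e+02] roll -0.0038
```

View pics/w3.png

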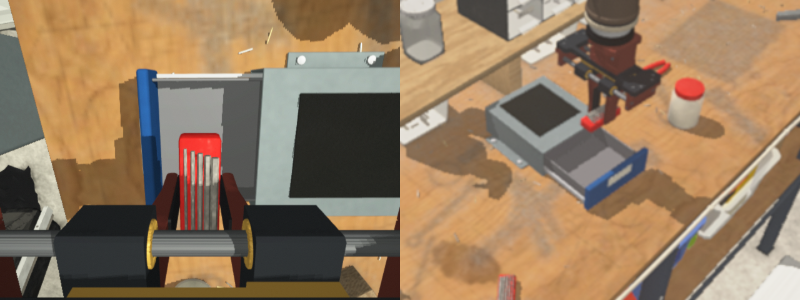

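The wrist view has the set between blue front (147,135) and cabinet (262,160), over the tray. The scene view shows the jar upright and clear. Now I'll lower it, release and lift.

```bash
python3 -m handwheel '[{"tx":1,"ty":0,"tz":30,"roll":0},{"tx":1,"ty":0,"tz":65,"roll":0},{"tx":1,"ty":0,"tz":95,"roll":0},{"tx":1,"ty":0,"tz":112,"roll":0},{"tx":1,"ty":0,"tz":121,"roll":0},{"tx":1,"ty":0,"tz":126,"roll":0},{"tx":1,"ty":0,"tz":126,"roll":0},{"tx":1,"ty":0,"tz":126,"roll":0}]'
python3 -m handwheel '[{"tx":0,"ty":0,"tz":0,"roll":0},{"tx":0,"ty":0,"tz":0,"roll":0},{"tx":0,"ty":0,"tz":0,"roll":0},{"tx":0,"ty":0,"tz":0,"roll":0}]' 50
python3 -m handwheel '[{"tx":0,"ty":0,"tz":-20,"roll":0},{"tx":0,"ty":0,"tz":-60,"roll":0},{"tx":0,"ty":0,"tz":-100,"roll":0},{"tx":0,"ty":0,"tz":-130,"roll":0},{"tx":0,"ty":0,"tz":-130,"roll":0}]'
python3 - <<'E'
from h import *
g=optics.grab_frame("scene");f=optics.grab_frame("wrist")
cv2.imwrite("pics/s4.png",np.hstack([cv2.resize(f["pixels"],(400,300)),cv2.resize(g["pixels"][100:340,200:520],(400,300))])[:,:,::-1])
n=np.array([.9965,-.0832]); 
for D in(.1,.12): p=np.array([.4455,-.073])-n*D; go(p[0],p[1],.13,-4.8)
E
```

```text
clock: 7.82
tcp_pos: [0.5078, -0.0767, 0.0292]
orientation: [0.0, 0.736, 0.677, 0.0]
force: [-0.6, -0.5, -1.1]
grip_width: 0.0279
finger_force: 25.0
clock: 8.32
tcp_pos: [0.5074, -0.0766, 0.0287]
orientation: [0.0, 0.736, 0.677, 0.0]
force: [0.1, 0.1, 0.2]
grip_width: 0.0437
finger_force: 0.0
clock: 8.95
tcp_pos: [0.5087, -0.0768, 0.1608]
orientation: [0.002, 0.736, 0.677, 0.001]
force: [-0.1, -0.1, -0.4]
grip_width: 0.0437
finger_force: 0.0
tcp [ 0.5071 -0.0768  0.1583] yaw -4.77 force [-0.1  0.  -0.5] tilt [-4.e-04 -1.e-04 -1.e+00] grip 0.0439
-> t [  -1.3 -161.7   28.3] roll 0.0005
tcp [ 0.5071 -0.0768  0.1583] yaw -4.77 force [-0.1  0.  -0.5] tilt [-4.e-04 -1.e-04 -1.e+00] grip 0.0439
-> t [  -1.3 -181.7   28.3] roll 0.0005
```

View pics/s4.png

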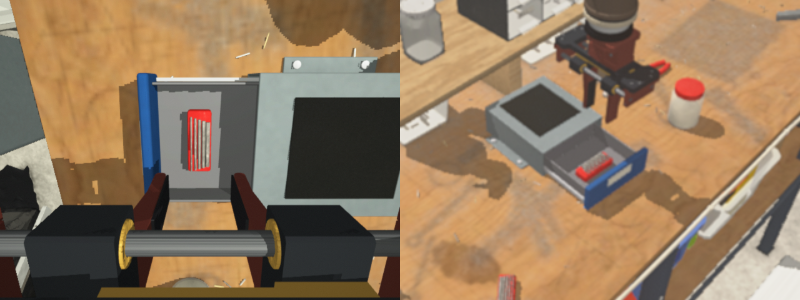

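The hex key set lies flat in the tray, at wrist (199,140) and scene (593,167), and the drawer is still open. Next I'll move in front of the drawer with the jaws shut.

```bash
python3 -m handwheel '[{"tx":0,"ty":-20,"tz":0,"roll":0},{"tx":0,"ty":-60,"tz":0,"roll":0},{"tx":0,"ty":-100,"tz":0,"roll":0},{"tx":0,"ty":-122,"tz":0,"roll":0},{"tx":0,"ty":-122,"tz":30,"roll":0},{"tx":0,"ty":-122,"tz":70,"roll":0},{"tx":0,"ty":-122,"tz":105,"roll":0},{"tx":0,"ty":-122,"tz":123,"roll":0},{"tx":0,"ty":-122,"tz":123,"roll":0}]' 0 20
python3 -m handwheel '[{"tx":0,"ty":15,"tz":0,"roll":0},{"tx":0,"ty":30,"tz":0,"roll":0},{"tx":0,"ty":42,"tz":0,"roll":0},{"tx":0,"ty":50,"tz":0,"roll":0},{"tx":0,"ty":60,"tz":0,"roll":0},{"tx":0,"ty":70,"tz":0,"roll":0},{"tx":0,"ty":80,"tz":0,"roll":0},{"tx":0,"ty":80,"tz":0,"roll":0}]'
python3 - <<'E'
from h import *
go(.5455-.0135,-.081,.035,-4.8)
g=optics.grab_frame("scene")
cv2.imwrite("pics/s5.png",cv2.resize(g["pixels"][100:340,200:520],(640,480))[:,:,::-1])
E
```

```text
clock: 10.18
tcp_pos: [0.3839, -0.0659, 0.0338]
orientation: [-0.002, 0.736, 0.678, -0.001]
force: [0.0, 1.1, 0.2]
grip_width: 0.0003
finger_force: 0.0
clock: 11.18
tcp_pos: [0.4666, -0.0731, 0.0356]
orientation: [0.0, 0.736, 0.677, 0.0]
force: [-1.2, 0.2, -0.2]
grip_width: 0.0005
finger_force: 0.0
tcp [ 0.4666 -0.0731  0.0356] yaw -4.76 force [-1.2  0.2 -0.2] tilt [ 4.e-04  9.e-04 -1.e+00] grip 0.0005
-> t [-2.5 65.9  0.7] roll 0.0008
```

View pics/s5.png

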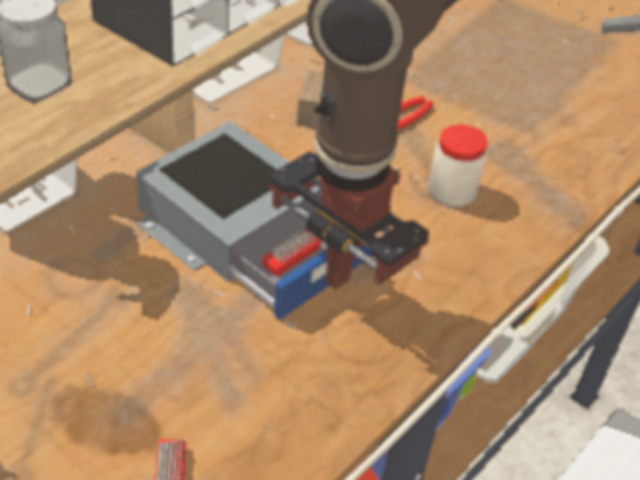

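The fingers are on the blue front at (320,270) and the drawer is sliding in, with the set at (290,252) inside. The jar at (460,165) is clear, so I'll keep pushing and watch the force.

```bash
python3 -m handwheel '[{"tx":0,"ty":8,"tz":0,"roll":0},{"tx":0,"ty":16,"tz":0,"roll":0},{"tx":0,"ty":24,"tz":0,"roll":0},{"tx":0,"ty":32,"tz":0,"roll":0},{"tx":0,"ty":39,"tz":0,"roll":0},{"tx":0,"ty":46,"tz":0,"roll":0},{"tx":0,"ty":52,"tz":0,"roll":0},{"tx":0,"ty":57,"tz":0,"roll":0},{"tx":0,"ty":57,"tz":0,"roll":0}]'
python3 -m handwheel '[{"tx":0,"ty":2,"tz":0,"roll":0},{"tx":0,"ty":4,"tz":0,"roll":0},{"tx":0,"ty":4,"tz":0,"roll":0}]'
python3 -m handwheel '[{"tx":0,"ty":2,"tz":0,"roll":0},{"tx":0,"ty":3,"tz":0,"roll":0},{"tx":0,"ty":3,"tz":0,"roll":0}]'
```

```text
clock: 12.35
tcp_pos: [0.5224, -0.0779, 0.0355]
orientation: [-0.0, 0.736, 0.677, -0.0]
force: [-2.5, -0.3, 1.0]
grip_width: 0.0003
finger_force: 1.5
clock: 12.72
tcp_pos: [0.5259, -0.0782, 0.0355]
orientation: [-0.0, 0.736, 0.677, -0.0]
force: [-4.8, 0.6, 0.9]
grip_width: 0.0007
finger_force: 2.5
clock: 13.1
tcp_pos: [0.5288, -0.0785, 0.0355]
orientation: [-0.0, 0.736, 0.677, -0.0]
force: [-4.7, 0.5, 1.3]
grip_width: 0.0004
finger_force: 2.6
```

```bash
python3 -m handwheel '[{"tx":0,"ty":2,"tz":0,"roll":0},{"tx":0,"ty":3,"tz":0,"roll":0},{"tx":0,"ty":3,"tz":0,"roll":0}]'
python3 -m handwheel '[{"tx":0,"ty":2,"tz":0,"roll":0},{"tx":0,"ty":3,"tz":0,"roll":0},{"tx":0,"ty":3,"tz":0,"roll":0}]'
```

```text
clock: 13.48
tcp_pos: [0.5318, -0.0787, 0.0356]
orientation: [-0.0, 0.736, 0.677, -0.0]
force: [-4.8, 0.1, 2.8]
grip_width: 0.0005
finger_force: 2.7
clock: 13.85
tcp_pos: [0.5348, -0.079, 0.0355]
orientation: [-0.0, 0.736, 0.677, -0.0]
force: [-5.0, 0.6, 0.7]
grip_width: 0.0001
finger_force: 2.7
```

```bash
python3 -m handwheel '[{"tx":0,"ty":2,"tz":0,"roll":0},{"tx":0,"ty":3,"tz":0,"roll":0},{"tx":0,"ty":3,"tz":0,"roll":0}]'
python3 -m handwheel '[{"tx":0,"ty":2,"tz":0,"roll":0},{"tx":0,"ty":2,"tz":0,"roll":0}]'
```

```text
clock: 14.22
tcp_pos: [0.5377, -0.0792, 0.0355]
orientation: [-0.0, 0.736, 0.677, -0.0]
force: [-6.5, -0.6, 2.2]
grip_width: 0.0007
finger_force: 2.9
clock: 14.48
tcp_pos: [0.5397, -0.0794, 0.0355]
orientation: [-0.0, 0.736, 0.677, -0.0]
force: [-5.8, 0.5, 2.6]
grip_width: 0.0003
finger_force: 2.8
```

```bash
python3 -m handwheel '[{"tx":0,"ty":2,"tz":0,"roll":0},{"tx":0,"ty":2,"tz":0,"roll":0}]'
python3 -m handwheel '[{"tx":0,"ty":2,"tz":0,"roll":0},{"tx":0,"ty":2,"tz":0,"roll":0}]'
```

```text
clock: 14.72
tcp_pos: [0.5409, -0.0795, 0.0355]
orientation: [-0.001, 0.736, 0.677, -0.001]
force: [-7.7, 0.5, 4.3]
grip_width: 0.0001
finger_force: 4.3
clock: 14.98
tcp_pos: [0.541, -0.0795, 0.0354]
orientation: [-0.002, 0.736, 0.677, -0.003]
force: [-14.3, 0.8, 11.6]
grip_width: 0.0006
finger_force: 8.2
```

The TCP has stopped advancing and the force has risen, so the drawer is at its stop. I'll back straight off.

```bash
python3 -m handwheel '[{"tx":0,"ty":0,"tz":0,"roll":0},{"tx":0,"ty":-8,"tz":0,"roll":0},{"tx":0,"ty":-20,"tz":0,"roll":0},{"tx":0,"ty":-50,"tz":0,"roll":0},{"tx":0,"ty":-90,"tz":0,"roll":0},{"tx":0,"ty":-120,"tz":-20,"roll":0},{"tx":0,"ty":-130,"tz":-70,"roll":0},{"tx":0,"ty":-130,"tz":-120,"roll":0},{"tx":0,"ty":-130,"tz":-120,"roll":0}]'
python3 - <<'E'
from h import *
n=np.array([.9965,-.0832])
g=optics.grab_frame("scene"); f=optics.grab_frame("top")
cv2.imwrite("pics/s6.png",np.hstack([cv2.resize(f["pixels"][150:310,280:440],(400,400)),cv2.resize(g["pixels"][100:340,200:440],(400,400))])[:,:,::-1])
M=blue(f["pixels"])[225:295,300:400]; ys,xs=np.nonzero(M); print(ys.min()+225,ys.max()+225,xs.min()+300,xs.max()+300)
for u in (330,340,372):
    c=np.nonzero(M[:,u-300])[0]
    if len(c): print(u,c.min()+225, "travel of inner edge",(cast(f,(u,c.min()+225-.3),.06)[:2]-[.4574,-.074])@n)
E
```

```text
clock: 16.1
tcp_pos: [0.4176, -0.0693, 0.1593]
orientation: [0.004, 0.736, 0.677, 0.002]
force: [-0.1, -0.7, -0.3]
grip_width: 0.0003
finger_force: 0.0
237 242 321 334
330 238 travel of inner edge 0.0948520726044416
```

View pics/s6.png

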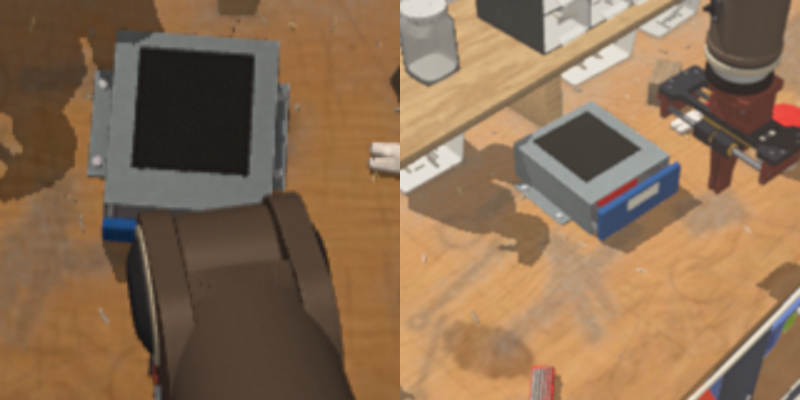

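The drawer is shut with a narrow gap at scene crop (635,190), where some red shows, and the jar is standing. I'll move the arm aside, let time pass, then check the drawer position and what the red is.

```bash
python3 -m handwheel '[{"tx":30,"ty":-5,"tz":-10,"roll":0},{"tx":70,"ty":-10,"tz":-20,"roll":0},{"tx":110,"ty":-10,"tz":-30,"roll":0},{"tx":150,"ty":-10,"tz":-40,"roll":0},{"tx":190,"ty":-10,"tz":-50,"roll":0},{"tx":220,"ty":-10,"tz":-60,"roll":0},{"tx":220,"ty":-10,"tz":-60,"roll":0},{"tx":220,"ty":-10,"tz":-60,"roll":0},{"tx":220,"ty":-10,"tz":-60,"roll":0}]'
python3 - <<'E'
from h import *
np.set_printoptions(precision=4,suppress=True)
n=np.array([.9965,-.0832]);l=np.array([.0832,.9965])
g=optics.grab_frame("scene"); f=optics.grab_frame("top")
A=g["pixels"][150:270,260:380]; B=f["pixels"][200:280,300:400]
cv2.imwrite("pics/s7.png",np.hstack([cv2.resize(A,(400,400),interpolation=2),cv2.resize(B,(400,400),interpolation=2)])[:,:,::-1])
M=blue(f["pixels"])[225:295,300:400]; tr=[]
for u in range(326,380,6):
    c=np.nonzero(M[:,u-300])[0]
    if len(c): tr.append((u,c.min()+225,round(float((cast(f,(u,c.min()+225-.3),.06)[:2]-[.4574,-.074])@n),4)))
print(tr)
T=np.array([.5073,-.0781])+n*.095
m=red(g["pixels"]); ys,xs=np.nonzero(m[150:270,260:380]); uv=np.c_[xs+260,ys+150]; print(len(uv),uv.min(0),uv.max(0))
for z in(.026,.03,.05):
    P=np.array([cast(g,p,z)[:2]-T for p in uv]); print(z,"x",(P@n).min(),(P@n).max(),"y",(P@l).min(),(P@l).max())
E
```

```text
clock: 17.32
tcp_pos: [0.4227, 0.1498, 0.2148]
orientation: [-0.0, 0.736, 0.677, -0.001]
force: [-0.2, -0.1, -0.3]
grip_width: 0.0003
finger_force: 0.0
[(326, np.int64(237), 0.0965), (332, np.int64(238), 0.0952), (338, np.int64(238), 0.0963), (344, np.int64(239), 0.095), (350, np.int64(239), 0.096), (356, np.int64(240), 0.0947), (362, np.int64(240), 0.0958), (368, np.int64(240), 0.0968), (374, np.int64(241), 0.0955)]Traceback (most recent call last):
  File "<stdin>", line 13, in <module>
    return umr_minimum(a, axis, None, out, keepdims, initial, where)
ValueError: zero-size array to reduction operation minimum which has no identity
```

View pics/s7.png

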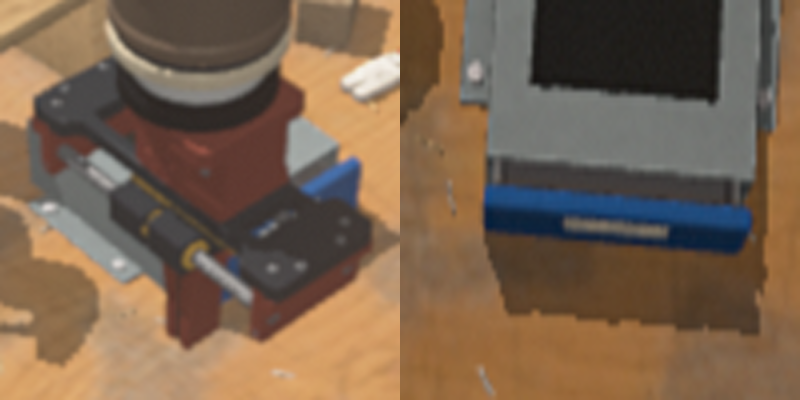

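The top crop shows an even gap of about 13 mm at row 175, and the drawer has stayed 95.5 mm in, so it is latched. The arm blocks the scene view, so I'll locate the red seen in the gap from the earlier saved frame.

```bash
python3 - <<'E'
from h import *
np.set_printoptions(precision=4,suppress=True)
n=np.array([.9965,-.0832]);l=np.array([.0832,.9965]);T=np.array([.5073,-.0781])+n*.0955
g=optics.grab_frame("scene")
im=cv2.imread("pics/s6.png")[150:240,590:690,::-1]
ys,xs=np.nonzero(red(im)); uv=np.c_[200+(xs+190)*.6,100+(ys+150)*.6]; print(len(uv),uv.min(0),uv.max(0))
for z in(.026,.028,.05):
    P=np.array([cast(g,p,z)[:2]-T for p in uv]); print(z,"x",(P@n).min(),(P@n).max(),"y",(P@l).min(),(P@l).max())
f=optics.grab_frame("top"); print("jar lid red px", [c[:,0].mean(0).round() for c in blobs(red(f["pixels"])) ])
E
```

```text
178 [318.8 208. ] [341. 223.]
0.026 x -0.023423375710550115 -0.015617740426831055 y -0.02945893817216404 0.045445103230556644
0.028 x -0.024896136768701938 -0.0171094064037157 y -0.027877026373090356 0.046845600607355105
0.05 x -0.04109650840837092 -0.033517732149447234 y -0.010475996583279055 0.06225107175213797
jar lid red px [array([132., 436.]), array([184., 432.]), array([464., 270.]), array([480., 218.]), array([116.,  82.])]
```

The red is the set's front edge, lying flat on the tray floor about 20 mm on the front side of tray_floor, so its centre is well inside the tray. The jar hasn't moved and the arm is clear.

```bash
python3 -c "
from workcell import workorder
print(workorder.job_done())"
```

```text
the job is handed in; nothing more can be done
None
```

I put the leftmost hex key set in the tray, pushed the drawer to its stop and backed off; it stayed shut on its latch, the jar is still standing, and I handed the job in at about 17.5 s (no verdict was returned).

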